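Slide the parallels out from under a clamped block

TASK

The block in the machine vice is clamped and is about to be drilled right through, so slide both steel parallels out from under it, lengthwise through whichever open end of the jaws has room, and put both in the empty steel tray. Set them down gently so that each lies level on the tray floor, on its side or on its edge. Don't drop a parallel onto the bench, and leave the other things on the bench where they are.

Things in the scene. Friction and masses are not known exactly. Their poses are not given: they have to be found in the camera images.
- vice: blue machine vice, fixed. Origin on the bench under the middle of the gap between its jaws; +x to the fixed jaw, y along the jaws. Jaw faces at its x = -35 and +35 mm, jaw tops at z = 112 mm. Jaws and bed end at y = -62.5 and +62.5 mm, where the gap is open; only small base clamps below z = 42 mm reach 15 mm further. The body reaches from x = -226 (screw, -x) to +95 mm
- bed (a point): middle of the flat vice bed between the jaws, 70 mm above the bench, on which the parallels stand; axes as the vice. The block blocks the gap from above, so the parallels can leave only along y, through an end of the jaws
- workpiece: aluminium block clamped between the jaws, immovable: 70 mm in x (fills the gap), 38 mm in y (along the jaws), 30 mm high. Origin at the centre of its underside, 100.5 mm above the bench and 2.5 mm above the parallels' tops; yaw as the vice, up to 5 mm off the middle of the jaws
- parallel_a: ground steel bar 10 mm thick (x), 125 mm long (y), 28 mm high (z), 0.27 kg, loose; origin at its centre. Starts on edge on the bed under the block, on the moving-jaw side (vice -x), 22 to 27 mm from mid-gap, ends within 4 mm of flush with the jaw ends. Pushed from one end until the pusher meets the block, it sticks out 38 to 48 mm past the other jaw end
- parallel_b: the same bar as parallel_a, on the fixed-jaw side of the gap (vice local +x)
- tray: empty open steel tray, fixed: outside 206 mm (its x) by 156 mm (its y), walls 3 mm thick and 24 mm high, floor top 3 mm above the bench. Origin at the centre of its underside. Stands left or right of the vice
- fixture: tool-holder tightening fixture bolted down at one end of the jaws, in line with the gap: block 90 x 90 mm, 105 mm high, on a base 120 (x) x 100 (y) mm; collet chuck on it up to z = 228 mm; knob reaching 77 mm to +x at z = 75 mm. Its block begins 82 mm beyond the jaw end: room to push from there, not to draw a parallel out. Origin: centre of underside
- setup_block: steel setup block 76 x 51 x 25 mm lying loose on the bench near the other end of the jaws, low enough for the parallels (and a gripper holding one) to pass above it. Origin at the centre of its underside
- bin: grey plastic bin 200 mm (x) x 150 mm (y) x 90 mm high with steel round bars in it, loose, 2.5 kg, on the other side from the tray. Origin at the centre of its underside
- crank: removed vice crank handle lying on the bench, 230 mm long along its x, 28 mm high, loose. Origin on the bench under its middle
- chuck: steel collet chuck standing nose down, 63 mm diameter, 174 mm high, loose. Origin at the centre of its underside
- spray_can: spray can, 60 mm diameter, 175 mm high, loose. Origin at the centre of its underside
- mallet: hammer 240 mm long lying loose on the bench along its x
Things that resemble listed ones, but are neither listed nor needed, are in the scene too. What is shaped like the parallel_a but pink, purple or yellow is not meant.

How it is judged (in metres and radians):
At the end, for the whole second after the job is handed in: both parallels are inside the tray walls, released and at rest, each lying level (long axis within about 4.5 degrees of horizontal) on the tray floor, centre less than 30 mm above the bench (x of parallel_a in the frame of tray between -0.095 and 0.095 m and y of parallel_a in the frame of tray between -0.073 and 0.073 m and height (world z) of each of parallel_a, parallel_b below 0.03 m and angle between parallel_a's own y axis and vertical between 1.49 and 1.65 rad and linear speed of each of parallel_a, parallel_b below 0.02 m/s and x of parallel_b in the frame of tray between -0.095 and 0.095 m and y of parallel_b in the frame of tray between -0.073 and 0.073 m and angle between parallel_b's own y axis and vertical between 1.49 and 1.65 rad); the robot touches nothing.
It fails at once if a parallel falls onto the bench (low, with its centre outside the tray) ((height (world z) of parallel_a below 0.035 m and (x of parallel_a in the frame of tray above 0.103 m or x of parallel_a in the frame of tray below -0.103 m or y of parallel_a in the frame of tray above 0.078 m or y of parallel_a in the frame of tray below -0.078 m)) or (height (world z) of parallel_b below 0.035 m and (x of parallel_b in the frame of tray above 0.103 m or x of parallel_b in the frame of tray below -0.103 m or y of parallel_b in the frame of tray above 0.078 m or y of parallel_b in the frame of tray below -0.078 m))).
It fails at once if a parallel is let fall instead of set down (it falls free at over 0.7 m/s, as from 25 mm up) ((linear speed of parallel_a above 0.7 m/s and contact force between parallel_a and the fingers below 0.05 N) or (linear speed of parallel_b above 0.7 m/s and contact force between parallel_b and the fingers below 0.05 N)).
It fails at once if a parallel is banged into the tray (over 80 N) (contact force between any of parallel_a, parallel_b and tray above 80 N).
It fails at once if another thing on the bench is shifted by more than 20 mm (distance of any of setup_block, bin, crank, chuck, spray_can, mallet from where it was at the start of the episode above 0.02 m).
It also fails if it takes over 72 s, if anything falls off the work surface, if the arm or the gripper's body presses on something with over 40 N, if the wrist force passes 120 N, or if a joint passes its speed limit or range.

ROBOT

A 6-joint arm with a two-finger parallel gripper is mounted at the origin on the work surface. World frame = base frame: x ahead of the robot, y to its left, z up, the work surface at z = 0. Lengths are in mm, angles in rad, forces in N, time in s.
With the tool pointing down it reaches from about 400 to 825 mm from the base axis. Payload 7 kg.
Tool frame: the origin (TCP) lies on the centre line of the jaws, within the pads' length; the fingertips stand 19 mm ahead of it and the grasp point (between the pads) is the TCP (manip.tip_reach is the distance from the TCP to the fingertips, in mm); z points along the fingers, y is the line along which they close (so a half turn about z gives the same grasp; the last joint's range is limited). The gripper opens to 85 mm and grips with 20 to 120 N. Pads are 22 mm wide; open, the fingers measure 114 mm over their backs; the gripper's body (76 mm by 85 mm) begins 54 mm behind the grasp point. The pads swing forward as they close: fully open they stand 13 mm farther back than shut.
Start: joints at [-0.988, 0.359, 0.012, 0, -1.224, -0.288], TCP at [196.094, -645.866, 250.302] pointing down, gripper open.
Joint ranges: [-3.07, 3.07], [-1.43, 2.12], [-1.02, 1.25], [-3.03, 1.67], [-3.05, -0], [-3.03, 3.03]. Speed limits (rad/s): [2.39, 2.39, 3.01, 3.14, 3.14, 3.14].

INTERFACE

Orientations are given as a unit quaternion [w, x, y, z].
In Python, from cell import manip, optics, job gives the robot as it stands.
- The arm moves only by the shell command python3 -m crank 'ROWS' [FORCE]. ROWS is JSON, a list of rows, each a list of 3 entries, a list of its own where there are three numbers: the shift along the tool's x, y, z in m, then the turn, a rotation vector about the tool's x, y, z in degrees, then the opening, from 0 (shut) to 1 (fully open). A call has 1 to 8 rows; each row shifts and turns the commanded pose from where the row before left it, along the tool's axes as they then stand; what a row does not reach is not made up. A row lasts 1/10 s, in which the tool goes at most 50 mm and 8.59 degrees, less where a joint would pass 70% of its speed; a pose out of reach is approached as far as the arm can. A call with a gripper value outside its range is refused whole. The fingers move at their own pace and stop on an object; FORCE is the grip in N (left out, the last holds). Time passes only in rows, so rows that do not move let the fingers close. It gives the time, the measured TCP pose, the force, the opening and the grip force at its end, in the units of the state.
- manip.state(): the state, without advancing time (a new reading comes with each control period).
- optics.snapshot(name): name is "scene" or "top" or "wrist"; returns the picture (420x560x3 uint8, red, green, blue); there is no depth.
- optics.camera_params(name): a dict with "mtx" (3x3 intrinsics, pixels), "k1" (the pictures are not rectified: a ray, as slopes to the right and down, at radius r is drawn at 1 + k1 r^2 times it, then the intrinsics apply), "cam_to_world" (4x4, takes a point from camera to world coordinates). Camera axes: x right, y up, looking along -z (the intrinsics and any distortion apply to the point x, -y, -z); pixel columns grow to the right and rows downward; lengths in mm; the calibration is good to about 2 mm. A picture is of the moment at which its call begins: read the wrist's pose just before it. camera_params takes no time and is no camera call; for the wrist camera it gives the pose at the moment of the call.
- job.close_job(): hands the job in; it is judged then, once.
The state is a dict: "time": time; "joint_positions": joint angles; "qd": joint speeds; "joint_efforts": joint torques, N m; "ee_pos": TCP position; "ee_rot": TCP orientation; "ft_force": force on the tool from outside, world axes, zero at the start; "moment": the same for the moment, N m; "grip_width": finger opening in mm; "gripper_force": force on a finger pad.
Only numpy, scipy, OpenCV 4.12 (cv2) and the standard library are available. Lean on these libraries where they do the work, as an engineer would, in place of code of your own. Each camera call takes 0.05 s, during which the arm holds its last target. There are 200 camera calls.

## Working session

There is one attempt and no reset: what is moved stays moved. The work goes in short steps, Python scripts to look and compute and a shell command to move; the robot and the scene stay as the last step left them, time stands still between calls to the robot, and variables do not carry over. Pictures are saved under pics/ and viewed, at most 10 in all, crops included, and the job is handed in when it is done.

```bash
mkdir -p pics; ls; cat > h.py <<'E'
import numpy as np,cv2
from cell import manip,optics,job
def snap(n,f=None):
    im=optics.snapshot(n); 
    if f: cv2.imwrite('pics/'+f,im[:,:,::-1])
    return im
def ray(n,u,v,P=None):
    p=P or optics.camera_params(n);K=np.array(p['mtx']);T=np.array(p['cam_to_world'])
    a=np.array([(u-K[0,2])/K[0,0],(v-K[1,2])/K[1,1]]);b=a.copy()
    for _ in range(20): b=a/(1+p['k1']*(b@b))
    d=T[:3,:3]@np.array([b[0],-b[1],-1]);return T[:3,3],d
def onz(n,u,v,z,P=None):
    o,d=ray(n,u,v,P);return (o+d*(z-o[2])/d[2]).round(1)
def proj(n,X,P=None):
    p=P or optics.camera_params(n);K=np.array(p['mtx']);T=np.array(p['cam_to_world'])
    c=T[:3,:3].T@(np.array(X)-T[:3,3]);s=np.array([c[0],-c[1]])/-c[2];s=s*(1+p['k1']*(s@s))
    return (K[:2,:2]@s+K[:2,2]).round(1)
E
python3 - <<'E'
from h import *
for n in ['top','scene']:
    snap(n,n+'0.png');p=optics.camera_params(n);print(n,p['k1'],np.array(p['mtx']).round(1).tolist(),np.array(p['cam_to_world']).round(2).tolist())
print(manip.state())
E
```

```text
pics
top -0.12763590890056295 [[442.5, 0.0, 284.5], [0.0, 442.5, 210.8], [0.0, 0.0, 1.0]] [[-0.01, 1.0, -0.09, 405.43], [-1.0, -0.02, -0.03, -16.24], [-0.04, 0.08, 1.0, 1127.86], [0.0, 0.0, 0.0, 1.0]]
scene -0.0699084735274041 [[470.6, 0.0, 276.9], [0.0, 470.6, 220.8], [0.0, 0.0, 1.0]] [[0.38, -0.65, 0.66, 1409.55], [0.92, 0.26, -0.28, -372.71], [0.01, 0.72, 0.7, 1019.58], [0.0, 0.0, 0.0, 1.0]]
{'time': 0.1, 'joint_positions': array([-9.87874068e-01,  3.59296622e-01,  1.11960670e-02, -3.06006267e-04,
       -1.22411094e+00, -2.88116911e-01]), 'qd': array([-0.00021543, -0.00130765,  0.0025928 ,  0.00043806, -0.00038389,
        0.00125747]), 'joint_efforts': array([-2.42808281e-03, -5.84764230e+01,  2.94107723e+01,  6.95459113e+00,
       -3.17917751e-03, -2.33303297e-06]), 'ee_pos': array([ 196.00360063, -645.51334954,  249.48971147]), 'ee_rot': array([-1.68083423e-04, -1.46817907e-01,  9.89163273e-01,  7.02226158e-04]), 'ft_force': array([ 0.11942625, -0.01043558, -0.07436367]), 'moment': array([ 0.06977341, -0.02485025, -0.01538355]), 'gripper_force': 0.0, 'grip_width': 85.3897905114241}
```

View pics/top0.png

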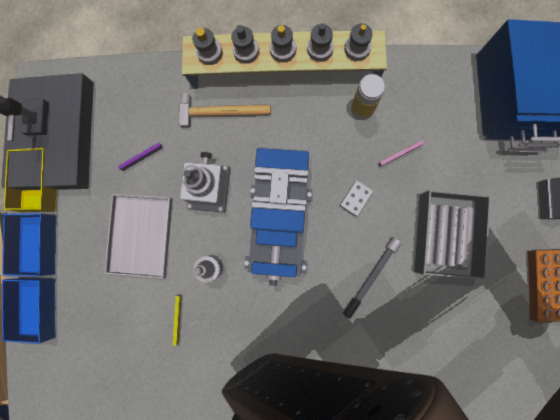

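View pics/scene0.png

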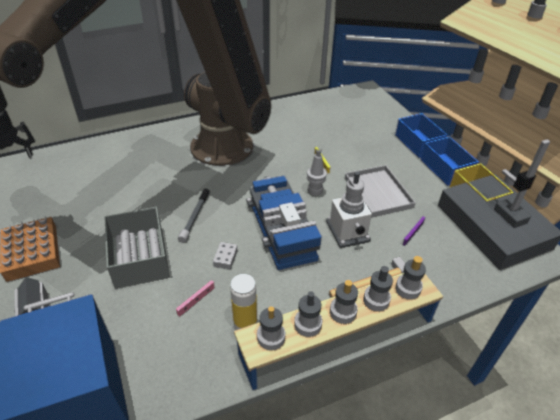

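Top view: the vice is at about (279,200) with the clamped block at (280,186). The fixture is at (203,185), on the +y end of the jaws. The setup block is at (357,198), on the -y end, so the bars leave toward -y. The tray is at (140,236).

Things that could be taken for the parallels are the purple bar (140,156), the pink bar (401,153) and the yellow bar (177,320), all excluded by colour. The two grey bars under the block near (280,186) are the ones I want. Things that could be taken for the tray are the blue boxes (28,243) and (27,308), the yellow box (24,178) and the bin (452,235).

```bash
python3 - <<'E'
from h import *
for nm,u,v,z in [('vice',280,186,130),('fixedjaw L',256,150,112),('fj R',308,150,112),('mj L',251,230,112),('mj R',304,232,112),('trayTL',115,195,24),('TR',171,197,24),('BR',166,277,24),('BL',107,274,24),('setup',357,198,25),('chuck',205,265,174),('fix',196,178,228),('can',371,85,175)]:
    print(nm,onz('top',u,v,z))
im=cv2.imread('pics/top0.png')
cv2.imwrite('pics/c1.png',cv2.resize(im[130:300,90:330],(0,0),fx=3.3,fy=3.3,interpolation=cv2.INTER_CUBIC))
p=optics.camera_params('wrist');print(p['k1'],np.array(p['mtx']).round(1).tolist(),np.array(p['cam_to_world']).round(2).tolist())
E
```

```text
vice [547.6  27.4 130. ]
fixedjaw L [636.5  83.5 112. ]
fj R [633.9 -38.2 112. ]
mj L [449.1  96.4 112. ]
mj R [442.8 -25.6 112. ]
trayTL [548.1 461.8  24. ]
TR [539.9 311.5  24. ]
BR [336.7 323.4  24. ]
BL [344.  480.6  24. ]
setup [ 529.  -160.5   25. ]
chuck [371.8 190.5 174. ]
fix [553.9 198.  228. ]
can [ 766.1 -180.8  175. ]
-0.07946687437020905 [[375.1, 0.0, 280.3], [0.0, 375.1, 211.2], [0.0, 0.0, 1.0]] [[-0.29, -0.92, -0.26, 132.01], [0.96, -0.28, -0.08, -663.94], [0.0, -0.27, 0.96, 373.01], [0.0, 0.0, 0.0, 1.0]]
```

View pics/c1.png

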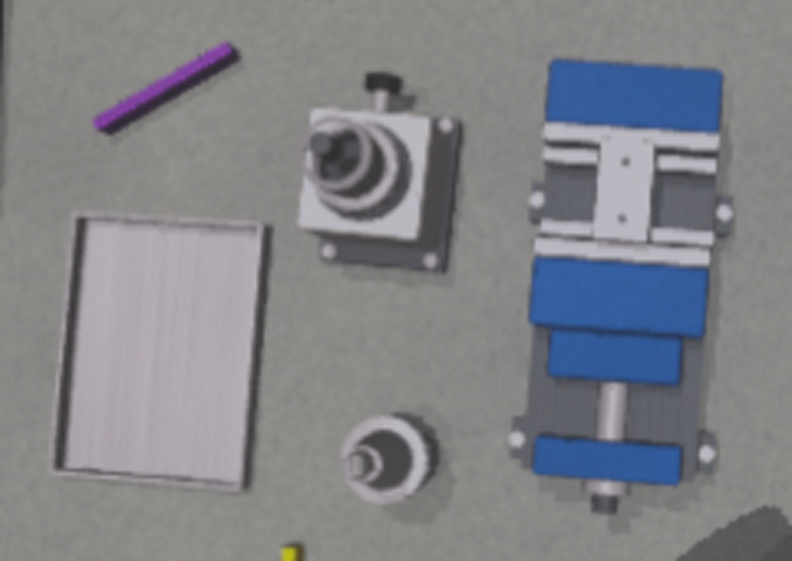

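The crop confirms the choice: the two bright bars sit in the open bays on both sides of the block, at crop (568,155)/(680,160) on the fixed-jaw side and (568,230)/(685,238) on the moving-jaw side. Next I turn the tool and move over the vice.

```bash
python3 -m crank '[[[0,0,-0.003],[0,0,-8.5],1],[[0,0,-0.003],[0,0,-8.5],1],[[0,0,-0.003],[0,0,-8.5],1],[[0,0,-0.003],[0,0,-8.5],1],[[0,0,-0.003],[0,0,-8.5],1],[[0,0,-0.003],[0,0,-8.5],1],[[0,0,-0.003],[0,0,-8.5],1],[[0,0,-0.003],[0,0,-8.5],1]]'
python3 -m crank '[[[0,0,0],[0,0,-1.8],1],[[-0.04,-0.018,0],[0,0,0],1],[[-0.04,-0.018,0],[0,0,0],1],[[-0.04,-0.018,0],[0,0,0],1],[[-0.04,-0.018,0],[0,0,0],1],[[-0.04,-0.018,0],[0,0,0],1],[[-0.04,-0.018,0],[0,0,0],1],[[-0.04,-0.018,0],[0,0,0],1]]'
python3 -m crank '[[[-0.04,-0.018,0],[0,0,0],1],[[-0.04,-0.018,0],[0,0,0],1],[[-0.04,-0.018,0],[0,0,0],1],[[-0.04,-0.018,0],[0,0,0],1],[[-0.04,-0.018,0],[0,0,0],1],[[-0.04,-0.018,0],[0,0,0],1],[[-0.04,-0.018,0],[0,0,0],1],[[-0.04,-0.018,0],[0,0,0],1]]'
python3 -m crank '[[[-0.045,-0.02,0],[0,0,0],1],[[-0.045,-0.02,0],[0,0,0],1],[[0,0,0],[0,0,0],1],[[0,0,0],[0,0,0],1],[[0,0,0],[0,0,0],1]]'
python3 - <<'E'
from h import *
snap('wrist','w1.png'); np.save('w1.npy',optics.camera_params('wrist'),allow_pickle=True); print(optics.camera_params('wrist')['cam_to_world'])
E
```

```text
time: 0.9
ee_pos: [196.0, -645.6, 273.9]
ee_rot: [0.0, -0.677, 0.736, 0.0]
ft_force: [0.7, -1.1, -0.1]
grip_width: 85.7
gripper_force: 0.0
time: 1.7
ee_pos: [338.3, -371.9, 274.1]
ee_rot: [-0.0, -0.686, 0.727, 0.0]
ft_force: [0.9, -0.1, -0.6]
grip_width: 85.4
gripper_force: 0.0
time: 2.5
ee_pos: [500.5, -60.6, 274.3]
ee_rot: [0.0, -0.687, 0.727, 0.0]
ft_force: [1.4, -0.6, -0.4]
grip_width: 85.1
gripper_force: 0.0
time: 3.0
ee_pos: [544.9, 24.7, 274.0]
ee_rot: [-0.0, -0.686, 0.727, 0.0]
ft_force: [-0.6, -0.6, -0.6]
grip_width: 85.5
gripper_force: 0.0
[[-9.98260706e-01 -5.67976378e-02 -1.57984856e-02  5.42306972e+02]
 [ 5.89538664e-02 -9.61412595e-01 -2.68719676e-01 -4.22764139e+01]
 [ 7.37798397e-05 -2.69183675e-01  9.63088855e-01  3.97770525e+02]
 [ 0.00000000e+00  0.00000000e+00  0.00000000e+00  1.00000000e+00]]
```

View pics/w1.png

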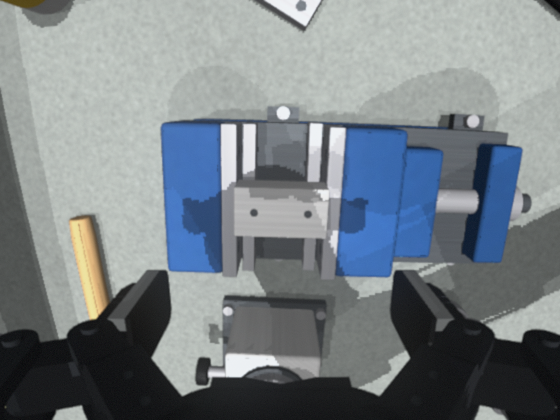

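The wrist view shows the block at (281,210). Bar b's upper end is at (249,126) and bar a's at (315,126). The jaw plates' inner edges are at u≈237 and u≈329, and the fixture lies below, at (275,350). I'll scan for the edges to get positions.

```bash
python3 - <<'E'
from h import *
P=np.load('w1.npy',allow_pickle=True).item()
g=cv2.GaussianBlur(cv2.cvtColor(cv2.imread('pics/w1.png'),cv2.COLOR_BGR2GRAY),(3,3),0).astype(float)
def edges(s,off,t=14):
    d=np.gradient(s);return [(i+off,round(d[i])) for i in range(1,len(d)-1) if abs(d[i])>t and abs(d[i])>=abs(d[i-1]) and abs(d[i])>abs(d[i+1])]
for v in (140,165,250,262): print('row',v,edges(g[v-2:v+3,210:350].mean(0),210))
for u in (229,249,250,315,337): print('col',u,edges(g[105:300,u-2:u+3].mean(1),105))
for u in (245,281,320): print('blockcol',u,edges(g[170:250,u-2:u+3].mean(1),170))
for u,v,z in [(237,140,112),(329,140,112),(236,165,112),(243,140,98),(256,140,98),(309,140,98),(322,140,98),(229,124,112),(337,127,112),(229,276,112),(337,278,112),(249,126,98),(315,126,98)]: print(u,v,onz('wrist',u,v,z,P))
E
```

```text
row 140 [(221, 46), (236, -56), (242, 48), (255, -55), (309, 53), (321, -54), (329, 54), (344, -41)]
row 165 [(221, 46), (236, -53), (242, 49), (255, -54), (308, 38), (320, -42), (328, 39), (343, -35)]
row 250 [(222, 24), (236, -23), (242, 23), (254, -22), (303, 20), (315, -21), (322, 21), (333, 26), (336, -37)]
row 262 [(222, 24), (236, -21), (239, 29), (253, -16), (321, 19), (335, -20)]
col 229 [(119, -25), (124, 48), (277, 17), (295, -36)]
col 249 [(119, -29), (123, 52), (171, -26), (187, 18), (271, 15), (295, -31)]
col 250 [(119, -29), (123, 52), (171, -28), (187, 15), (215, 15), (271, 15), (295, -32)]
col 315 [(120, -15), (123, 46), (181, -29), (189, 25), (238, -23)]
col 337 [(122, -28), (127, 54), (198, -23), (230, 18)]
blockcol 245 [(173, -24), (187, 25), (236, -14)]
blockcol 281 [(237, -32)]
blockcol 320 [(189, 43), (193, -14), (201, 17), (238, -31)]
237 140 [576.3 -20.1 112. ]
329 140 [507.1 -16.  112. ]
236 165 [578.7  -1.2 112. ]
243 140 [573.2 -18.7  98. ]
256 140 [563.  -18.1  98. ]
309 140 [521.2 -15.6  98. ]
322 140 [510.9 -15.   98. ]
229 124 [581.3 -32.3 112. ]
337 127 [500.8 -25.3 112. ]
229 276 [593.1  91.  112. ]
337 278 [503.1  98.2 112. ]
249 126 [567.6 -29.3  98. ]
315 126 [516.  -26.2  98. ]
```

```bash
python3 - <<'E'
from h import *
P=np.load('w1.npy',allow_pickle=True).item()
for n,u,v,z in [('fj',236.3,140,112),('fj',236,250,112),('mj',329,140,112),('mj',322,250,112),('ja',221,140,112),('ja',222,250,112),('b',242.3,140,98),('b',242.3,165,98),('b',242,250,98),('b',255,140,98),('b',254.3,250,98),('a',309,140,98),('a',303,250,98),('a',321,140,98),('a',315,250,98),('blk-',250,187,130.5),('blk-',315,189,130.5),('blk+',245,236,130.5),('blk+',320,238,130.5),('jend',229,123.5,112),('jend',337,126.5,112),('jend+',229,277,112),('bend+',249,271,98)]: print(n,onz('wrist',u,v,z,P))
print([manip.state()[k].round(3) for k in('joint_positions',)])
E
```

```text
fj [576.8 -20.1 112. ]
fj [585.   68.2 112. ]
mj [507.1 -16.  112. ]
mj [515.   72.3 112. ]
ja [588.4 -20.8 112. ]
ja [596.5  67.5 112. ]
b [573.8 -18.7  98. ]
b [575.5   1.1  98. ]
b [582.   73.9  98. ]
b [563.8 -18.1  98. ]
b [571.5  74.5  98. ]
a [521.2 -15.6  98. ]
a [529.9  76.9  98. ]
a [511.7 -15.1  98. ]
a [519.6  77.6  98. ]
blk- [567.6  12.8 130.5]
blk- [520.5  17.  130.5]
blk+ [574.4  50.1 130.5]
blk+ [518.   55.1 130.5]
jend [581.2 -32.6 112. ]
jend [500.8 -25.7 112. ]
jend+ [593.2  91.9 112. ]
bend+ [577.6  93.8  98. ]
[array([ 0.404,  0.13 , -0.238, -0.   , -1.203, -0.462])]
```

Vice centre is (546.5, 33.5) with yaw -5.3°. Bar a is at vice x -25.4 and bar b at +27. I'll push both bars at once, one finger on each (opening ≈32 mm), starting from vice y = 86.

```bash
python3 -m crank '[[[0,-0.001,0],[0,0,2],0.376],[[-0.03,0,0],[0,0,0],0.376],[[-0.03,0,0],[0,0,0],0.376],[[-0.035,0,0],[0,0,0],0.376],[[0,0,0],[0,0,0],0.376],[[0,0,0],[0,0,0],0.376]]' 60
python3 -m crank '[[[0,0,0.03],[0,0,0],0.376],[[0,0,0.03],[0,0,0],0.376],[[0,0,0.03],[0,0,0],0.376],[[0,0,0.03],[0,0,0],0.376],[[0,0,0],[0,0,0],0.376],[[0,0,0],[0,0,0],0.376]]'
python3 - <<'E'
from h import *
snap('wrist','w2.png');s=manip.state();c=np.array([546.5,33.5]);d=s['ee_pos'][:2]-c
print('vx',d@[.9957,-.0925],'vy',d@[.0925,.9957],s['ee_pos'])
E
```

```text
time: 3.65
ee_pos: [554.9, 119.1, 274.4]
ee_rot: [-0.0, -0.674, 0.739, 0.0]
ft_force: [0.0, -0.3, -0.1]
grip_width: 32.1
gripper_force: 0.0
time: 4.25
ee_pos: [555.4, 118.5, 155.0]
ee_rot: [-0.0, -0.673, 0.739, -0.0]
ft_force: [0.6, -0.4, 0.8]
grip_width: 32.2
gripper_force: 0.0
vx 1.5813636719912216 vy 86.09236985435386 [556.03834896 119.07805823 155.94458285]
```

View pics/w2.png

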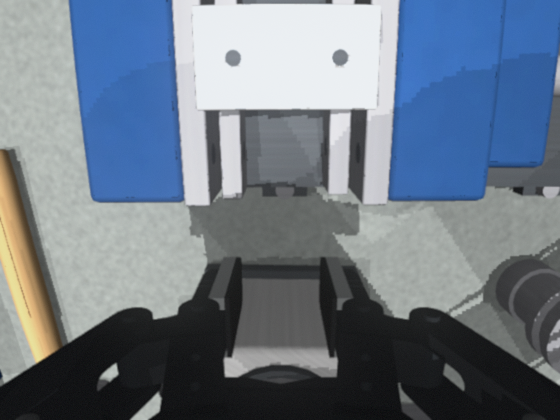

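The fingers, at (225,270) and (338,270), line up with the bars at (229,150) and (339,150) but sit about 2 mm too far to +x. I'll correct by 2 mm, descend and push.

```bash
python3 -m crank '[[[0,0.002,0.016],[0,0,0],0.376],[[0,0,0.024],[0,0,0],0.376],[[0,0,0.024],[0,0,0],0.376],[[0,0,0],[0,0,0],0.376],[[0,0,0],[0,0,0],0.376]]'
python3 -m crank '[[[0.004,0,0],[0,0,0],0.376],[[0.004,0,0],[0,0,0],0.376],[[0.004,0,0],[0,0,0],0.376],[[0.004,0,0],[0,0,0],0.376],[[0.004,0,0],[0,0,0],0.376],[[0,0,0],[0,0,0],0.376]]'
python3 - <<'E'
from h import *
s=manip.state();c=np.array([546.5,33.5]);d=s['ee_pos'][:2]-c
print('vx',d@[.9957,-.0925],'vy',d@[.0925,.9957],s['ee_pos'],s['ft_force'])
E
```

```text
time: 4.8
ee_pos: [554.2, 120.0, 92.0]
ee_rot: [0.001, -0.674, 0.739, -0.0]
ft_force: [0.2, -0.1, 0.8]
grip_width: 31.7
gripper_force: 0.0
time: 5.4
ee_pos: [551.7, 99.7, 90.7]
ee_rot: [0.0, -0.674, 0.739, -0.0]
ft_force: [0.2, 0.8, 0.5]
grip_width: 32.2
gripper_force: 0.5
vx -0.947045363309054 vy 66.3882252955272 [551.69806907  99.69202963  90.6982639 ] [0.22309938 0.75601803 0.54306189]
```

```bash
python3 -m crank '[[[0.005,0,0],[0,0,0],0.376],[[0.005,0,0],[0,0,0],0.376],[[0.005,0,0],[0,0,0],0.376],[[0.005,0,0],[0,0,0],0.376],[[0,0,0],[0,0,0],0.376]]'
python3 -m crank '[[[0.004,0,0],[0,0,0],0.376],[[0.004,0,0],[0,0,0],0.376],[[0.004,0,0],[0,0,0],0.376],[[0.001,0,0],[0,0,0],0.376],[[0,0,0],[0,0,0],0.376]]'
python3 - <<'E'
from h import *
snap('wrist','w3.png');s=manip.state();c=np.array([546.5,33.5]);d=s['ee_pos'][:2]-c
print('vx',d@[.9957,-.0925],'vy',d@[.0925,.9957],s['ee_pos'],s['ft_force'])
E
```

```text
time: 5.9
ee_pos: [549.1, 79.0, 90.1]
ee_rot: [-0.0, -0.673, 0.739, 0.0]
ft_force: [0.4, -0.1, 1.4]
grip_width: 32.2
gripper_force: 0.9
time: 6.4
ee_pos: [548.0, 66.5, 90.1]
ee_rot: [-0.0, -0.673, 0.739, 0.0]
ft_force: [1.0, 0.1, 0.8]
grip_width: 32.1
gripper_force: 0.6
vx -1.547073968007378 vy 33.02522809187295 [548.0144503   66.52715822  90.15263008] [ 0.7419456  -0.67560647 -0.25760434]
```

```bash
python3 -m crank '[[[-0.006,0,0],[0,0,0],0.376],[[0,0,-0.034],[0,0,0],0.376],[[0,0,-0.04],[0,0,0],0.376],[[0,0,-0.04],[0,0,0],0.376],[[0,0,0],[0,0,0],0.376]]'
python3 -m crank '[[[0.04,0,0],[0,0,0],0.376],[[0.04,0,0],[0,0,0],0.376],[[0.045,0,0],[0,0,0],0.376],[[0,0,0],[0,0,0],0.376],[[0,0,0],[0,0,0],0.376],[[0,0,0],[0,0,0],0.376]]'
python3 - <<'E'
from h import *
P=optics.camera_params('wrist');snap('wrist','w4.png');s=manip.state();c=np.array([546.5,33.5]);d=s['ee_pos'][:2]-c
np.save('w4.npy',P,allow_pickle=True)
print('vx',d@[.9957,-.0925],'vy',d@[.0925,.9957],s['ee_pos'],s['ft_force'])
E
```

```text
time: 6.95
ee_pos: [551.4, 74.0, 210.0]
ee_rot: [0.004, -0.674, 0.739, -0.002]
ft_force: [0.2, 0.4, -0.8]
grip_width: 32.2
gripper_force: 0.0
time: 7.55
ee_pos: [537.2, -51.0, 204.1]
ee_rot: [-0.0, -0.674, 0.739, 0.0]
ft_force: [0.1, 0.7, 0.9]
grip_width: 32.3
gripper_force: 0.0
vx -1.320481931156005 vy -84.66786724243012 [537.35318737 -50.68377732 204.09628721] [-0.29657521  0.3448252  -0.74378389]
```

View pics/w4.png

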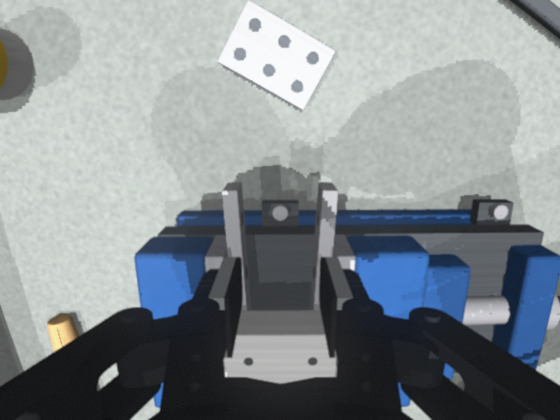

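Both bars now stick out past the jaw end: bar b's end is at (232,185) and bar a's at (328,185). I'll locate these ends.

```bash
python3 - <<'E'
from h import *
P=np.load('w4.npy',allow_pickle=True).item()
g=cv2.GaussianBlur(cv2.cvtColor(cv2.imread('pics/w4.png'),cv2.COLOR_BGR2GRAY),(3,3),0).astype(float)
for r in (196,206): print(r,[(i+215,round(x)) for i,x in enumerate(np.gradient(g[r-1:r+2,215:350].mean(0))) if abs(x)>12])
for u in (230,235,323,328): print(u,[(i+170,round(x)) for i,x in enumerate(np.gradient(g[170:200,u])) if abs(x)>12])
for u,v,z in [(225,196,98),(242,196,98),(318,196,98),(336,196,98),(233,185,98),(327,185,98)]:
    p=onz('wrist',u,v,z,P);d=p[:2]-[546.5,33.5];print(u,v,p,'vx %.1f vy %.1f'%(d@[.9957,-.0925],d@[.0925,.9957]))
E
```

```text
196 [(222, 15), (236, -18), (237, -27), (238, -22), (242, 14), (317, -18), (318, -15), (321, 30), (322, 38), (323, 30), (324, 15), (336, -21), (337, -33), (338, -28), (345, 13), (346, 23), (347, 26), (348, 17)]
206 [(222, 18), (223, 19), (237, -20), (238, -27), (239, -20), (321, 13), (326, 12), (327, 18), (331, 19), (332, 17), (335, -21), (336, -38), (337, -35), (338, -16), (344, 16), (345, 24), (346, 18)]
230 [(181, -21), (182, -32), (183, -27), (189, 12), (190, 21), (191, 18)]
235 [(179, -14), (180, -18), (181, -17), (182, -16), (189, 14), (190, 21), (191, 18)]
323 [(180, -14), (181, -32), (182, -38), (183, -24), (189, 20), (190, 28), (191, 20), (197, -20), (198, -19), (199, -15)]
328 [(181, -27), (182, -38), (183, -30), (189, 26), (190, 38), (191, 30), (192, 13)]
225 196 [572.  -66.7  98. ] vx 34.7 vy -97.4
242 196 [561.4 -65.6  98. ] vx 24.0 vy -97.3
318 196 [513.8 -61.2  98. ] vx -23.8 vy -97.3
336 196 [502.5 -60.2  98. ] vx -35.1 vy -97.4
233 185 [566.1 -73.2  98. ] vx 29.4 vy -104.4
327 185 [507.7 -67.7  98. ] vx -29.3 vy -104.4
```

```bash
python3 -m crank '[[[0,0.015,0],[0,0,0],0.31],[[0,0.014,0],[0,0,0],0.31],[[0,0,0.03],[0,0,0],0.31],[[0,0,0.03],[0,0,0],0.31],[[0,0,0],[0,0,0],0.31],[[0,0,0],[0,0,0],0.31]]' 80
python3 - <<'E'
from h import *
snap('wrist','w5.png');s=manip.state();d=s['ee_pos'][:2]-[546.5,33.5]
print('vx',d@[.9957,-.0925],'vy',d@[.0925,.9957],s['ee_pos'],s['ft_force'])
E
```

```text
time: 8.2
ee_pos: [508.3, -48.3, 144.7]
ee_rot: [-0.001, -0.674, 0.739, 0.0]
ft_force: [0.1, 0.5, 1.0]
grip_width: 26.5
gripper_force: 0.0
vx -29.700503289732254 vy -84.92138780205325 [509.07103505 -48.31099583 145.51292198] [0.55235734 0.20805359 0.78383732]
```

View pics/w5.png

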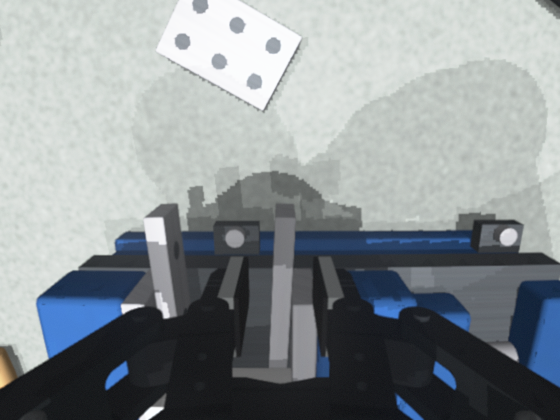

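Bar a (284,215) is centred between the fingers (240 and 322). I'll descend, grip and draw it out.

```bash
python3 -m crank '[[[0,0,0.026],[0,0,0],0.31],[[0,0,0.026],[0,0,0],0.31],[[0,0,0],[0,0,0],0.31],[[0,0,0],[0,0,0],0.05],[[0,0,0],[0,0,0],0.05],[[0,0,0],[0,0,0],0.05],[[0,0,0],[0,0,0],0.05],[[0,0,0],[0,0,0],0.05]]' 80
python3 - <<'E'
from h import *
s=manip.state();d=s['ee_pos'][:2]-[546.5,33.5]
print('vx',d@[.9957,-.0925],'vy',d@[.0925,.9957],s)
E
```

```text
time: 9.05
ee_pos: [509.5, -48.6, 93.9]
ee_rot: [0.001, -0.674, 0.739, -0.001]
ft_force: [-1.6, 0.5, 7.2]
grip_width: 8.5
gripper_force: 81.1
vx -29.210317350884573 vy -85.16967032351661 {'time': 9.05, 'joint_positions': array([ 2.89352683e-01,  2.53572977e-01, -5.47942098e-01,  6.91777669e-04,
       -7.66510532e-01, -3.81977086e-01]), 'qd': array([-0.00055337,  0.00097598,  0.00057839,  0.00163187, -0.00137672,
       -0.00057108]), 'joint_efforts': array([-4.49881679e-02, -3.88990331e+01,  2.00392163e+01,  4.48611036e+00,
        3.83798294e-01, -3.72271577e-02]), 'ee_pos': array([509.5361588 , -48.60356032,  93.90063453]), 'ee_rot': array([ 0.00114316, -0.67379586,  0.73891621, -0.00081862]), 'ft_force': array([-1.57564831,  0.53355342,  7.2336837 ]), 'moment': array([0.20591904, 0.44959375, 0.06013256]), 'gripper_force': 81.10470414161682, 'grip_width': 8.505518432049943}
```

```bash
python3 -m crank '[[[0,0,-0.001],[0,0,0],0.05],[[0.005,0,0],[0,0,0],0.05],[[0.01,0,0],[0,0,0],0.05],[[0.015,0,0],[0,0,0],0.05],[[0.015,0,0],[0,0,0],0.05],[[0,0,0],[0,0,0],0.05]]'
python3 -m crank '[[[0.015,0,0],[0,0,0],0.05],[[0.015,0,0],[0,0,0],0.05],[[0.015,0,0],[0,0,0],0.05],[[0.015,0,0],[0,0,0],0.05],[[0,0,0],[0,0,0],0.05],[[0,0,0],[0,0,0],0.05]]'
python3 - <<'E'
from h import *
snap('wrist','w6.png');snap('scene','s6.png');cv2.imwrite('pics/j6.png',np.vstack([cv2.imread('pics/w6.png')[100:],cv2.resize(cv2.imread('pics/s6.png')[150:300,180:380],(560,420))[150:420]]))
E
```

```text
time: 9.65
ee_pos: [504.0, -95.8, 93.6]
ee_rot: [-0.0, -0.673, 0.74, -0.0]
ft_force: [-0.7, -4.7, 5.7]
grip_width: 8.2
gripper_force: 80.9
time: 10.25
ee_pos: [497.8, -153.8, 92.7]
ee_rot: [-0.001, -0.673, 0.74, 0.001]
ft_force: [0.0, -1.0, -2.3]
grip_width: 8.3
gripper_force: 79.8
```

View pics/j6.png

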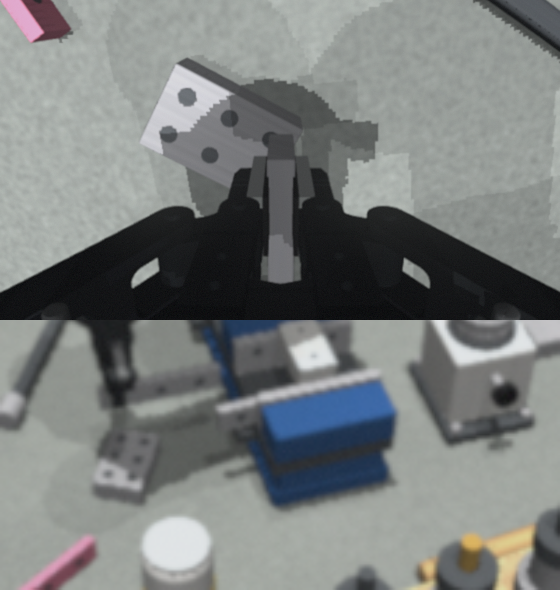

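Bar a is held level and almost clear of the jaws (scene half of the picture, 110–220, 385). The bottom of the picture is the setup block, and it looks undisturbed. Next I work out the tray pose and the way there.

```bash
python3 - <<'E'
from h import *
q=np.array([onz('top',u/3.3+90-.35,v/3.3+130-.35,24)[:2] for u,v in [(76,215),(266,222),(243,488),(56,472)]])
c=q.mean(0);ax=(q[0]+q[1]-q[2]-q[3])/2;ay=(q[0]+q[3]-q[1]-q[2])/2
yx=np.degrees(np.arctan2(ax[1],ax[0]));yy=np.degrees(np.arctan2(-ay[0],ay[1]))
print(q,c,np.hypot(*ax),np.hypot(*ay),yx,yy)
y=np.radians((yx+yy)/2);ux=np.array([np.cos(y),np.sin(y)]);uy=np.array([-ux[1],ux[0]])
for t in (-35,35): print(t,(c+46*ux+t*uy).round(1))
s=manip.state();print(s['ee_pos'],s['ee_rot'])
E
```

```text
[[548.7 468.2]
 [540.1 313.4]
 [335.3 330.5]
 [347.3 481.6]] [442.85  398.425] 203.67172729664773 153.29642037568914 -4.294062542143921 -3.852610967094556
-35 [486.2 360.2]
35 [491.2 430.1]
[ 498.27480987 -153.20567783   92.93896185] [-3.34479955e-04 -6.73514029e-01  7.39174297e-01  3.17100561e-04]
```

```bash
python3 -m crank '[[[0.01,0,0],[0,0,0],0.05],[[0,0,-0.02],[0,0,0],0.05],[[0,0,-0.03],[0,0,0],0.05],[[0,0,-0.04],[0,0,0],0.05],[[0,0,-0.04],[0,0,0],0.05],[[0,0,-0.04],[0,0,0],0.05],[[0,0,-0.03],[0,0,0],0.05],[[0,0,0],[0,0,0],0.05]]'
python3 -m crank '[[[-0.02,0.002,0],[0,0,0],0.05],[[-0.03,0.003,0],[0,0,0],0.05],[[-0.04,0.004,0],[0,0,0],0.05],[[-0.04,0.004,0],[0,0,0],0.05],[[-0.04,0.004,0],[0,0,0],0.05],[[-0.04,0.004,0],[0,0,0],0.05],[[-0.04,0.004,0],[0,0,0],0.05],[[-0.04,0.004,0],[0,0,0],0.05]]'
python3 -m crank '[[[-0.04,0.004,0],[0,0,0],0.05],[[-0.04,0.004,0],[0,0,0],0.05],[[-0.04,0.004,0],[0,0,0],0.05],[[-0.04,0.004,0],[0,0,0],0.05],[[-0.04,0.004,0],[0,0,0],0.05],[[-0.04,0.006,0],[0,0,0],0.05],[[-0.035,0.006,0],[0,0,0],0.05],[[-0.025,0.004,0],[0,0,0],0.05]]'
python3 -m crank '[[[0,0,0],[0,0,-8.3],0.05],[[0,0,0],[0,0,-8.3],0.05],[[0,0,0],[0,0,-8.3],0.05],[[0,0,0],[0,0,-8.3],0.05],[[0,0,0],[0,0,-8.3],0.05],[[0,0,0],[0,0,-8.3],0.05],[[0,0,0],[0,0,-8.3],0.05],[[0,0,0],[0,0,-8.3],0.05]]'
python3 -m crank '[[[0,0,0],[0,0,-8.3],0.05],[[0,0,0],[0,0,-8.3],0.05],[[0,0,0],[0,0,-8.3],0.05],[[0,0,0],[0,0,0],0.05],[[0,0,0],[0,0,0],0.05]]'
python3 - <<'E'
from h import *
snap('wrist','w7.png');s=manip.state();print(s['ee_pos'],s['ee_rot'],s['ft_force'],s['moment'])
n=s['ee_rot'];print(2*np.degrees(np.arctan2(n[2],n[1])))
E
```

```text
time: 11.15
ee_pos: [499.7, -163.7, 298.2]
ee_rot: [0.003, -0.674, 0.739, -0.003]
ft_force: [0.4, 0.3, -2.3]
grip_width: 8.7
gripper_force: 80.0
time: 11.95
ee_pos: [494.9, 129.6, 292.5]
ee_rot: [-0.001, -0.674, 0.739, 0.0]
ft_force: [0.3, 0.1, -2.6]
grip_width: 7.8
gripper_force: 79.9
time: 12.75
ee_pos: [486.8, 432.2, 291.5]
ee_rot: [-0.001, -0.674, 0.739, -0.0]
ft_force: [-0.5, -0.6, -2.6]
grip_width: 8.6
gripper_force: 79.9
time: 13.55
ee_pos: [487.3, 429.9, 291.9]
ee_rot: [0.001, 0.969, -0.247, -0.0]
ft_force: [-0.2, -0.2, -2.4]
grip_width: 8.4
gripper_force: 79.9
time: 14.05
ee_pos: [487.5, 430.1, 292.5]
ee_rot: [0.0, 0.999, -0.037, -0.0]
ft_force: [0.5, -0.3, -3.1]
grip_width: 8.1
gripper_force: 79.8
[487.51979197 430.10044547 292.7046658 ] [ 3.00498376e-04  9.99318535e-01 -3.69094204e-02 -2.65615264e-04] [ 0.11924601 -0.59702791 -2.59924945] [-0.00600577 -0.13061306  0.04937087]
-4.230469265219703
```

```bash
python3 -m crank '[[[0.003,0,0.03],[0,0,0],0.05],[[0,0,0.04],[0,0,0],0.05],[[0,0,0.04],[0,0,0],0.05],[[0,0,0.04],[0,0,0],0.05],[[0,0,0.04],[0,0,0],0.05],[[0,0,0.03],[0,0,0],0.05],[[0,0,0.02],[0,0,0],0.05],[[0,0,0.01],[0,0,0],0.05]]'
python3 -m crank '[[[0,0,0],[0,0,0],0.05],[[0,0,0],[0,0,0],0.05],[[0,0,0.003],[0,0,0],0.05],[[0,0,0.002],[0,0,0],0.05],[[0,0,0.002],[0,0,0],0.05],[[0,0,0],[0,0,0],0.05]]'
python3 - <<'E'
from h import *
snap('wrist','w8.png');snap('scene','s8.png');P=manip.state();print(P['ee_pos'],P['ft_force'])
cv2.imwrite('pics/j8.png',np.vstack([cv2.imread('pics/w8.png')[120:],cv2.resize(cv2.imread('pics/s8.png')[140:260,290:450],(560,420))[60:330]]))
E
```

```text
time: 14.9
ee_pos: [489.9, 429.0, 40.8]
ee_rot: [0.001, 0.999, -0.036, -0.001]
ft_force: [-0.5, 0.2, -2.5]
grip_width: 7.9
gripper_force: 79.8
time: 15.5
ee_pos: [490.6, 429.9, 36.4]
ee_rot: [-0.0, 0.999, -0.035, -0.0]
ft_force: [-0.2, -0.1, -2.4]
grip_width: 8.3
gripper_force: 79.8
[490.65289162 429.99717111  36.44149893] [-1.02122586  0.86123543 -2.66196887]
```

View pics/j8.png

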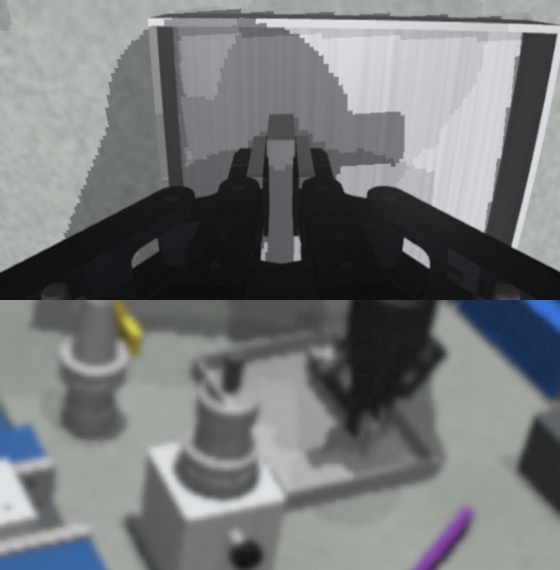

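Bar a hangs inside the tray, well clear of the walls: the bar is at (281,150), the near-side wall at u≈165 and the end wall at v≈25. I'll lower it slowly, watching the force.

```bash
python3 -m crank '[[[0,0,0.002],[0,0,0],0.05],[[0,0,0.002],[0,0,0],0.05],[[0,0,0.002],[0,0,0],0.05],[[0,0,0],[0,0,0],0.05],[[0,0,0],[0,0,0],0.05]]'
python3 -m crank '[[[0,0,0.001],[0,0,0],0.05],[[0,0,0.001],[0,0,0],0.05],[[0,0,0],[0,0,0],0.05],[[0,0,0],[0,0,0],0.05]]'
python3 -m crank '[[[0,0,0.001],[0,0,0],0.05],[[0,0,0],[0,0,0],0.05],[[0,0,0],[0,0,0],0.05]]'
python3 -m crank '[[[0,0,0.001],[0,0,0],0.05],[[0,0,0],[0,0,0],0.05],[[0,0,0],[0,0,0],0.05]]'
```

```text
time: 16.1
ee_pos: [490.6, 429.9, 30.2]
ee_rot: [0.0, 0.999, -0.035, -0.0]
ft_force: [0.5, 0.0, -3.0]
grip_width: 8.5
gripper_force: 79.8
time: 16.5
ee_pos: [490.6, 430.0, 28.3]
ee_rot: [0.0, 0.999, -0.035, -0.0]
ft_force: [0.6, 0.4, -1.8]
grip_width: 8.4
gripper_force: 79.8
time: 16.8
ee_pos: [490.6, 430.0, 27.3]
ee_rot: [-0.0, 0.999, -0.035, 0.0]
ft_force: [0.5, 0.1, -1.8]
grip_width: 8.1
gripper_force: 79.9
time: 17.1
ee_pos: [490.7, 430.1, 27.1]
ee_rot: [-0.0, 0.999, -0.035, 0.0]
ft_force: [-2.1, -1.5, 6.5]
grip_width: 8.5
gripper_force: 81.0
```

Contact on the tray floor at z = 27.1. I'll release gently and rise.

```bash
python3 -m crank '[[[0,0,0],[0,0,0],0.05],[[0,0,0],[0,0,0],0.09],[[0,0,0],[0,0,0],0.12],[[0,0,0],[0,0,0],0.16],[[0,0,0],[0,0,0],0.2],[[0,0,0],[0,0,0],0.25],[[0,0,0],[0,0,0],0.31],[[0,0,0],[0,0,0],0.31]]' 20
python3 -m crank '[[[0,0,-0.005],[0,0,0],0.31],[[0,0,-0.015],[0,0,0],0.31],[[0,0,-0.03],[0,0,0],0.31],[[0,0,-0.04],[0,0,0],0.31],[[0,0,-0.04],[0,0,0],0.31],[[0,0,-0.045],[0,0,0],0.31],[[0,0,-0.045],[0,0,0],0.31],[[0,0,-0.045],[0,0,0],0.31]]' 80
python3 - <<'E'
from h import *
P=optics.camera_params('wrist');im=snap('wrist','w9.png');print(manip.state()['ee_pos'])
np.save('w9.npy',P,allow_pickle=True)
E
```

```text
time: 17.9
ee_pos: [490.7, 430.0, 26.3]
ee_rot: [0.0, 0.999, -0.035, 0.0]
ft_force: [-0.0, 0.2, 0.5]
grip_width: 26.5
gripper_force: 0.0
time: 18.7
ee_pos: [490.4, 429.5, 295.1]
ee_rot: [-0.001, 0.999, -0.035, 0.001]
ft_force: [0.5, 0.5, -0.4]
grip_width: 26.7
gripper_force: 0.0
[492.91007036 431.17866262 304.22983812]
```

View pics/w9.png

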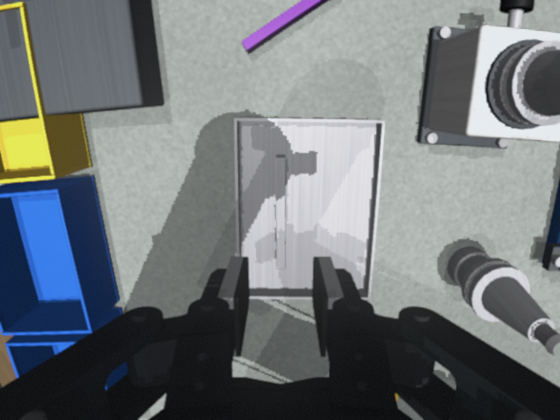

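Bar a stands on the tray floor, (280,155)–(280,268), inside the walls. Next is bar b.

```bash
python3 -m crank '[[[0,0,0],[0,0,8.3],0.31],[[0,0,0],[0,0,8.3],0.31],[[0,0,0],[0,0,8.3],0.31],[[0,0,0],[0,0,8.3],0.31],[[0,0,0],[0,0,8.3],0.31],[[0,0,0],[0,0,8.3],0.31],[[0,0,0],[0,0,8.3],0.31],[[0,0,0],[0,0,8.3],0.31]]'
python3 -m crank '[[[0,0,0],[0,0,8.3],0.31],[[0,0,0],[0,0,8.3],0.31],[[0,0,0],[0,0,8.2],0.31],[[0.02,-0.005,0],[0,0,0],0.31],[[0.04,-0.01,0],[0,0,0],0.31],[[0.04,-0.01,0],[0,0,0],0.31],[[0.04,-0.01,0],[0,0,0],0.31],[[0.04,-0.01,0],[0,0,0],0.31]]'
python3 -m crank '[[[0.04,-0.011,0],[0,0,0],0.31],[[0.04,-0.011,0],[0,0,0],0.31],[[0.04,-0.011,0],[0,0,0],0.31],[[0.04,-0.011,0],[0,0,0],0.31],[[0.04,-0.011,0],[0,0,0],0.31],[[0.04,-0.011,0],[0,0,0],0.31],[[0.035,-0.007,0],[0,0,0],0.31],[[0.02,-0.004,0],[0,0,0],0.31]]'
python3 -m crank '[[[0,0,0.04],[0,0,0],0.31],[[0,0,0.04],[0,0,0],0.31],[[0,0,0],[0,0,0],0.31],[[0,0,0],[0,0,0],0.31],[[0,0,0],[0,0,0],0.31]]'
python3 - <<'E'
from h import *
s=manip.state();P=optics.camera_params('wrist');im=snap('wrist','w10.png')
n=s['ee_rot'];d=s['ee_pos'][:2]-[546.5,33.5]
print('vx',d@[.9957,-.0925],'vy',d@[.0925,.9957],s['ee_pos'],2*np.degrees(np.arctan2(n[2],n[1])))
g=cv2.GaussianBlur(cv2.cvtColor(im,cv2.COLOR_RGB2GRAY),(3,3),0).astype(float)
def E(s,o,t=12):
    D=np.gradient(s);return [(i+o,round(D[i])) for i in range(1,len(D)-1) if abs(D[i])>t and abs(D[i])>=abs(D[i-1]) and abs(D[i])>abs(D[i+1])]
C=lambda vx,vy:[546.5+vx*.9957+vy*.0925,33.5-vx*.0925+vy*.9957,98]
for vy in (-70,-80,-90,-95,-105):
    u,v=proj('wrist',C(30,vy),P);r=int(round(v));a=int(u)-40
    print(vy,u,v,E(g[r-1:r+2,a:a+80].mean(0),a),'exp edges',proj('wrist',C(35,vy),P)[0],proj('wrist',C(25,vy),P)[0])
E
```

```text
time: 19.55
ee_pos: [490.5, 429.8, 292.6]
ee_rot: [-0.001, 0.815, -0.579, 0.0]
ft_force: [0.2, 0.7, 0.5]
grip_width: 26.8
gripper_force: 0.0
time: 20.35
ee_pos: [518.9, 244.3, 292.3]
ee_rot: [0.001, -0.675, 0.738, -0.0]
ft_force: [1.0, -0.4, -0.2]
grip_width: 26.3
gripper_force: 0.0
time: 21.15
ee_pos: [568.3, -57.3, 292.3]
ee_rot: [0.0, -0.674, 0.738, -0.0]
ft_force: [0.8, 0.0, 0.3]
grip_width: 26.7
gripper_force: 0.0
time: 21.65
ee_pos: [570.2, -54.1, 214.0]
ee_rot: [0.001, -0.675, 0.738, -0.001]
ft_force: [-0.5, -0.8, 0.6]
grip_width: 26.6
gripper_force: 0.0
vx 31.733889734624817 vy -85.04789859884319 [570.23110284 -54.11979071 214.04429667] 264.8687926832537
-70 285.4 232.1 [(277, 22), (292, -26)] exp edges 278.0 292.8
-80 285.5 217.9 [(276, 28), (291, -26)] exp edges 278.0 293.0
-90 285.6 203.3 [(317, 12)] exp edges 278.0 293.2
-95 285.7 195.9 [] exp edges 278.0 293.3
-105 285.8 180.9 [(290, 14), (311, 15)] exp edges 278.1 293.5
```

```bash
python3 - <<'E'
from h import *
im=cv2.imread('pics/w10.png');g=cv2.cvtColor(im,cv2.COLOR_BGR2GRAY).astype(int)
P=optics.camera_params('wrist')
for v in range(172,232,3): print(v,onz('wrist',284,v,98,P)[:2],g[v,266:304:2].tolist())
E
```

```text
172 [567.3 -79.6] [111, 111, 112, 114, 114, 117, 116, 111, 113, 116, 115, 125, 124, 115, 115, 113, 96, 109, 150]
175 [567.5 -77.6] [110, 111, 113, 112, 112, 110, 110, 116, 117, 114, 112, 118, 127, 127, 122, 115, 101, 104, 106]
178 [567.7 -75.7] [113, 116, 116, 113, 110, 109, 109, 111, 110, 109, 106, 106, 119, 130, 127, 126, 113, 105, 108]
181 [567.8 -73.7] [113, 114, 114, 112, 109, 89, 80, 81, 80, 80, 82, 82, 106, 127, 126, 127, 121, 105, 109]
184 [568.  -71.7] [115, 113, 112, 112, 109, 83, 80, 82, 81, 80, 80, 81, 98, 126, 128, 125, 118, 102, 104]
187 [568.2 -69.7] [112, 109, 110, 110, 106, 91, 91, 93, 95, 99, 100, 102, 103, 114, 122, 119, 116, 102, 100]
190 [568.4 -67.8] [111, 110, 112, 111, 106, 105, 109, 109, 110, 111, 111, 112, 108, 113, 124, 116, 108, 94, 93]
193 [568.5 -65.8] [111, 112, 111, 110, 107, 103, 110, 108, 110, 110, 111, 112, 109, 113, 117, 119, 104, 89, 93]
196 [568.7 -63.7] [89, 90, 96, 106, 106, 106, 110, 109, 109, 110, 110, 112, 98, 92, 104, 103, 91, 89, 81]
199 [568.9 -61.7] [90, 89, 89, 88, 90, 102, 108, 108, 109, 107, 110, 111, 98, 89, 91, 91, 92, 91, 60]
202 [
[... 314 characters left out ...]
3.6] [48, 46, 49, 47, 46, 77, 121, 123, 122, 123, 134, 137, 128, 56, 48, 48, 47, 49, 55]
214 [569.8 -51.5] [55, 59, 57, 57, 56, 90, 141, 140, 140, 141, 140, 140, 131, 69, 56, 57, 59, 59, 52]
217 [570.  -49.4] [57, 57, 58, 58, 54, 90, 142, 141, 140, 140, 139, 140, 135, 72, 57, 60, 58, 58, 51]
220 [570.2 -47.4] [58, 57, 56, 58, 57, 84, 140, 140, 140, 139, 139, 138, 135, 74, 56, 57, 58, 58, 53]
223 [570.3 -45.3] [44, 44, 44, 44, 45, 67, 137, 140, 139, 139, 137, 138, 135, 62, 45, 46, 45, 45, 46]
226 [570.5 -43.2] [44, 45, 44, 43, 44, 58, 133, 140, 140, 139, 139, 138, 135, 68, 45, 45, 45, 43, 45]
229 [570.7 -41.1] [49, 48, 50, 49, 49, 58, 131, 140, 139, 138, 139, 139, 138, 73, 46, 49, 47, 49, 50]
```

The bar was only in shadow. Bar b is where expected, with its end at vice y ≈ -100.6 and vx ≈ 31. I'll descend, grip and draw it out.

```bash
python3 -m crank '[[[0,0.001,0.03],[0,0,0],0.31],[[0,0,0.03],[0,0,0],0.31],[[0,0,0.03],[0,0,0],0.31],[[0,0,0.02],[0,0,0],0.31],[[0,0,0.01],[0,0,0],0.31],[[0,0,0],[0,0,0],0.31],[[0,0,0],[0,0,0],0.31]]' 80
python3 -m crank '[[[0,0,0],[0,0,0],0.05],[[0,0,0],[0,0,0],0.05],[[0,0,0],[0,0,0],0.05],[[0,0,0],[0,0,0],0.05],[[0,0,0],[0,0,0],0.05],[[0,0,-0.001],[0,0,0],0.05],[[0,0,0],[0,0,0],0.05]]' 80
```

```text
time: 22.4
ee_pos: [569.1, -53.8, 92.8]
ee_rot: [0.001, -0.674, 0.738, -0.001]
ft_force: [0.1, -0.5, 0.5]
grip_width: 26.7
gripper_force: 0.0
time: 23.1
ee_pos: [568.0, -53.9, 93.1]
ee_rot: [0.0, -0.674, 0.739, -0.0]
ft_force: [-3.7, 2.4, 5.0]
grip_width: 8.7
gripper_force: 78.4
```

```bash
python3 -m crank '[[[0.005,0,0],[0,0,0],0.05],[[0.01,0,0],[0,0,0],0.05],[[0.015,0,0],[0,0,0],0.05],[[0.015,0,0],[0,0,0],0.05],[[0.015,0,0],[0,0,0],0.05],[[0.015,0,0],[0,0,0],0.05],[[0.015,0,0],[0,0,0],0.05],[[0,0,0],[0,0,0],0.05]]'
python3 -m crank '[[[0.015,0,0],[0,0,0],0.05],[[0.01,0,0],[0,0,0],0.05],[[0,0,0],[0,0,0],0.05],[[0,0,0],[0,0,0],0.05]]'
```

```text
time: 23.9
ee_pos: [558.9, -146.0, 91.8]
ee_rot: [-0.001, -0.673, 0.739, 0.0]
ft_force: [-0.3, 0.9, -1.8]
grip_width: 8.5
gripper_force: 77.6
time: 24.3
ee_pos: [557.3, -169.0, 92.1]
ee_rot: [-0.0, -0.674, 0.739, 0.0]
ft_force: [0.5, -0.1, -2.2]
grip_width: 8.1
gripper_force: 77.6
```

```bash
python3 -m crank '[[[0,0,-0.02],[0,0,0],0.05],[[0,0,-0.03],[0,0,0],0.05],[[0,0,-0.04],[0,0,0],0.05],[[0,0,-0.04],[0,0,0],0.05],[[0,0,-0.04],[0,0,0],0.05],[[0,0,-0.03],[0,0,0],0.05],[[0,0,0],[0,0,0],0.05],[[0,0,0],[0,0,0],0.05]]'
python3 -m crank '[[[-0.02,0.005,0],[0,0,0],0.05],[[-0.03,0.007,0],[0,0,0],0.05],[[-0.04,0.009,0],[0,0,0],0.05],[[-0.04,0.009,0],[0,0,0],0.05],[[-0.04,0.009,0],[0,0,0],0.05],[[-0.04,0.009,0],[0,0,0],0.05],[[-0.04,0.009,0],[0,0,0],0.05],[[-0.04,0.009,0],[0,0,0],0.05]]'
python3 -m crank '[[[-0.04,0.009,0],[0,0,0],0.05],[[-0.04,0.009,0],[0,0,0],0.05],[[-0.04,0.009,0],[0,0,0],0.05],[[-0.04,0.009,0],[0,0,0],0.05],[[-0.035,0.009,0],[0,0,0],0.05],[[-0.02,0.006,0],[0,0,0],0.05],[[-0.015,0.003,0],[0,0,0],0.05],[[0,0,0],[0,0,0],0.05]]'
python3 -m crank '[[[0,0,0],[0,0,-8.3],0.05],[[0,0,0],[0,0,-8.3],0.05],[[0,0,0],[0,0,-8.3],0.05],[[0,0,0],[0,0,-8.3],0.05],[[0,0,0],[0,0,-8.3],0.05],[[0,0,0],[0,0,-8.3],0.05],[[0,0,0],[0,0,-8.3],0.05],[[0,0,0],[0,0,-8.3],0.05]]'
python3 -m crank '[[[0,0,0],[0,0,-8.3],0.05],[[0,0,0],[0,0,-8.3],0.05],[[0,0,0],[0,0,-8.3],0.05],[[0,0,0],[0,0,0],0.05],[[0,0,0],[0,0,0],0.05]]'
python3 - <<'E'
from h import *
snap('wrist','w11.png');s=manip.state();print(s['ee_pos'],s['ft_force'])
n=s['ee_rot'];print(2*np.degrees(np.arctan2(n[2],n[1])))
E
```

```text
time: 25.1
ee_pos: [557.5, -168.0, 292.6]
ee_rot: [0.001, -0.674, 0.738, -0.0]
ft_force: [-0.2, -0.4, -3.3]
grip_width: 8.4
gripper_force: 78.1
time: 25.9
ee_pos: [516.8, 127.7, 290.5]
ee_rot: [-0.001, -0.674, 0.738, 0.0]
ft_force: [0.6, -0.6, -1.6]
grip_width: 8.3
gripper_force: 77.9
time: 26.7
ee_pos: [484.8, 361.3, 290.9]
ee_rot: [-0.001, -0.675, 0.738, -0.0]
ft_force: [-0.2, 0.1, -2.1]
grip_width: 8.7
gripper_force: 77.9
time: 27.5
ee_pos: [485.5, 358.8, 292.0]
ee_rot: [0.0, 0.969, -0.246, -0.0]
ft_force: [-0.5, 0.3, -2.3]
grip_width: 8.6
gripper_force: 77.8
time: 28.0
ee_pos: [485.5, 359.3, 292.2]
ee_rot: [0.0, 0.999, -0.037, -0.0]
ft_force: [0.1, -0.1, -2.6]
grip_width: 8.4
gripper_force: 78.0
[485.4189568  359.56049032 292.20709907] [ 0.26906479  0.57819677 -2.7897295 ]
-4.181491394426329
```

```bash
python3 -m crank '[[[0,-0.003,0.03],[0,0,0],0.05],[[0,0,0.04],[0,0,0],0.05],[[0,0,0.04],[0,0,0],0.05],[[0,0,0.04],[0,0,0],0.05],[[0,0,0.04],[0,0,0],0.05],[[0,0,0.03],[0,0,0],0.05],[[0,0,0.02],[0,0,0],0.05],[[0,0,0.01],[0,0,0],0.05]]'
python3 -m crank '[[[0,0,0],[0,0,0],0.05],[[0,0,0],[0,0,0],0.05],[[0,0,0.004],[0,0,0],0.05],[[0,0,0.003],[0,0,0],0.05],[[0,0,0.002],[0,0,0],0.05],[[0,0,0.002],[0,0,0],0.05],[[0,0,0],[0,0,0],0.05],[[0,0,0],[0,0,0],0.05]]'
python3 -m crank '[[[0,0,0.001],[0,0,0],0.05],[[0,0,0],[0,0,0],0.05],[[0,0,0],[0,0,0],0.05]]'
python3 -m crank '[[[0,0,0.001],[0,0,0],0.05],[[0,0,0],[0,0,0],0.05],[[0,0,0],[0,0,0],0.05]]'
```

```text
time: 28.85
ee_pos: [484.9, 362.2, 40.1]
ee_rot: [0.001, 0.999, -0.036, -0.001]
ft_force: [-0.7, -0.6, -3.2]
grip_width: 8.7
gripper_force: 77.9
time: 29.65
ee_pos: [485.5, 363.2, 31.3]
ee_rot: [0.0, 0.999, -0.034, 0.0]
ft_force: [0.5, 1.3, -1.7]
grip_width: 8.5
gripper_force: 77.9
time: 29.95
ee_pos: [485.5, 363.2, 30.3]
ee_rot: [-0.0, 0.999, -0.034, 0.0]
ft_force: [0.2, -0.4, -2.4]
grip_width: 8.3
gripper_force: 77.9
time: 30.25
ee_pos: [485.5, 363.2, 29.3]
ee_rot: [0.0, 0.999, -0.034, -0.0]
ft_force: [-0.2, -0.1, -2.6]
grip_width: 7.9
gripper_force: 77.9
```

```bash
python3 -m crank '[[[0,0,0.001],[0,0,0],0.05],[[0,0,0.001],[0,0,0],0.05],[[0,0,0],[0,0,0],0.05],[[0,0,0],[0,0,0],0.05]]'
python3 -m crank '[[[0,0,0.0005],[0,0,0],0.05],[[0,0,0],[0,0,0],0.05],[[0,0,0],[0,0,0],0.05]]'
```

```text
time: 30.65
ee_pos: [485.4, 363.2, 27.2]
ee_rot: [0.0, 0.999, -0.034, -0.0]
ft_force: [0.6, -0.4, -2.4]
grip_width: 8.2
gripper_force: 77.9
time: 30.95
ee_pos: [485.5, 363.2, 26.8]
ee_rot: [0.0, 0.999, -0.034, -0.0]
ft_force: [0.1, 0.8, -2.6]
grip_width: 8.4
gripper_force: 77.9
```

```bash
python3 -m crank '[[[0,0,0.0005],[0,0,0],0.05],[[0,0,0.0005],[0,0,0],0.05],[[0,0,0],[0,0,0],0.05],[[0,0,0],[0,0,0],0.05]]'
python3 -m crank '[[[0,0,0.0005],[0,0,0],0.05],[[0,0,0],[0,0,0],0.05],[[0,0,0],[0,0,0],0.05]]'
```

```text
time: 31.35
ee_pos: [485.6, 363.3, 26.1]
ee_rot: [-0.0, 0.999, -0.034, 0.0]
ft_force: [-3.0, -0.3, 3.0]
grip_width: 8.4
gripper_force: 78.8
time: 31.65
ee_pos: [485.6, 363.2, 26.1]
ee_rot: [-0.0, 0.999, -0.034, 0.0]
ft_force: [-2.9, -1.9, 8.1]
grip_width: 8.2
gripper_force: 79.7
```

Contact on the floor. I'll release, rise and check numerically.

```bash
python3 -m crank '[[[0,0,0],[0,0,0],0.05],[[0,0,0],[0,0,0],0.09],[[0,0,0],[0,0,0],0.12],[[0,0,0],[0,0,0],0.16],[[0,0,0],[0,0,0],0.2],[[0,0,0],[0,0,0],0.25],[[0,0,0],[0,0,0],0.31],[[0,0,0],[0,0,0],0.31]]' 20
python3 -m crank '[[[0,0,-0.005],[0,0,0],0.31],[[0,0,-0.015],[0,0,0],0.31],[[0,0,-0.03],[0,0,0],0.31],[[0,0,-0.04],[0,0,0],0.31],[[0,0,-0.04],[0,0,0],0.31],[[0,0,-0.04],[0,0,0],0.31],[[0,0,-0.04],[0,0,0],0.31],[[0,0,-0.03],[0,0,0],0.31]]'
python3 -m crank '[[[0,0,0],[0,0,0],0.31],[[0,0,0],[0,0,0],0.31],[[0,0,0],[0,0,0],0.31],[[0,0,0],[0,0,0],0.31]]'
python3 - <<'E'
from h import *
s=manip.state();P=optics.camera_params('wrist');im=snap('wrist','w12.png');print(s['ee_pos'],s['ft_force'])
c=np.array([442.8,398.4]);ux=np.array([.9974,-.0716]);uy=np.array([.0716,.9974])
g=cv2.cvtColor(im,cv2.COLOR_RGB2GRAY).astype(float)
# rectified plan at bar-top height z=31, tray frame, 2 px/mm; profile across tray y
def plan(z,xs,ys): return np.array([[g[int(round(q[1])),int(round(q[0]))] for q in [proj('wrist',[*(c+x*ux+y*uy),z],P) for y in ys]] for x in xs])
ys=np.arange(-80,81,2)
for x in (75,50,30,10): print(x,plan(31,[x],ys)[0].astype(int).tolist())
for y in (-33,35):
  print('y',y,plan(31,np.arange(0,90,3),[y])[:,0].astype(int).tolist())
E
```

```text
time: 32.45
ee_pos: [485.5, 363.2, 25.2]
ee_rot: [0.0, 0.999, -0.034, -0.0]
ft_force: [-0.3, -0.6, 0.4]
grip_width: 26.3
gripper_force: 0.0
time: 33.25
ee_pos: [485.8, 363.3, 268.9]
ee_rot: [-0.001, 0.999, -0.034, 0.001]
ft_force: [1.1, 0.7, -0.4]
grip_width: 26.5
gripper_force: 0.0
time: 33.65
ee_pos: [485.1, 362.8, 264.0]
ee_rot: [0.001, 0.999, -0.034, -0.001]
ft_force: [0.6, 0.8, 0.1]
grip_width: 26.6
gripper_force: 0.0
[485.06878465 362.75780876 264.01590189] [0.62999704 0.76610537 0.10570292]
75 [162, 167, 165, 167, 168, 205, 191, 88, 184, 213, 212, 215, 212, 214, 214, 212, 211, 211, 212, 157, 120, 126, 125, 127, 125, 126, 126, 125, 127, 125, 125, 124, 122, 121, 127, 128, 127, 128, 125, 123, 127, 134, 154, 154, 154, 149, 151, 152, 155, 149, 151, 155, 154, 149, 153, 152, 151, 150, 151, 150, 151, 152, 150, 156, 152, 153, 155, 154, 163, 228, 227, 227, 227, 226, 227, 223, 192, 139, 72, 76, 211]
50 [164, 165, 163, 161, 163, 139, 114, 80, 121, 124, 121, 124, 123, 124, 123, 122, 121, 122, 120, 122, 120, 107, 93, 125, 127, 125, 124, 121, 118, 123, 121, 121, 121, 120, 124, 123, 123, 124,
[... 627 characters left out ...]
 176, 176, 166, 178, 203, 105, 152, 202, 201, 205, 202, 202, 203, 200, 199, 201, 204, 196, 197, 195, 183, 206, 205, 205, 203, 186, 139, 202, 200, 200, 199, 197, 200, 207, 192, 123, 123, 120, 121, 123, 122, 121, 119, 118, 120, 123, 125, 121, 121, 124, 106, 91, 59, 61, 118, 143, 142, 141, 138, 142, 140, 145, 143, 143, 145, 143, 145, 143, 143, 142, 142, 143, 141, 141, 114, 83, 65, 64, 120]
y -33 [205, 204, 205, 206, 208, 208, 209, 167, 125, 126, 124, 127, 127, 127, 127, 127, 127, 128, 128, 128, 128, 125, 80, 120, 125, 126, 126, 126, 127, 130]
y 35 [120, 132, 141, 141, 143, 144, 146, 144, 145, 144, 145, 146, 145, 148, 147, 148, 148, 148, 150, 150, 151, 153, 82, 131, 152, 152, 153, 153, 153, 154]
```

```bash
python3 -c "
from cell import job
print(job.close_job())"
```

```text
the job is handed in; nothing more can be done
None
```

I drew both parallels out through the -y end of the jaws, set them down and released them inside the tray, and handed the job in at about 34 s on the robot clock. I saw bar a on the tray floor in a picture. I checked bar b only by floor contact at set-down and brightness profiles, as my 10 pictures were used, and the hand-in returned no verdict.

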